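# Draw the grinding core out of a deep salt grinder with the long hook picker

## Task

Take the long hook picker from its stand, reach down the opened beech grinder and hook the bar of the grinding core; the core is held under two lugs, so keep only a gentle pull on it while turning it counter-clockwise until it comes free, never yanking it. Lift it out with the picker, stand it upright in the white ramekin, unhook, and hang the picker back in its stand, leaving the other things alone and keeping your fingers off the core.

Things in the scene. Friction and masses are not known exactly. Their poses are not given: they have to be found in the camera images.
- grinder: Opened beech grinder body, fixed: upright tube, 78 mm outside, bore 56 mm, clamped on a steel base 110 x 110 x 10 mm by four small jaws. Origin under the base's centre, z up. Bore floor 20 mm above the origin, rim 125 mm above it.
- grinder_rim (a point): Centre of the grinder's mouth at rim height, 105 mm above the bore floor. Two steel lugs facing each other, 6 mm wide, stick 10 mm inward from the bore wall, 7 to 13 mm above the bore floor; the way they point differs every time and is not measured.
- core: Loose ceramic grinding core on the bore floor, about 0.1 to 0.17 kg. Origin at the centre of its underside, z up. Flange 52 mm across, 5 mm thick, with notches at its own +x and -x; hub 18 mm across up to z = 8 mm; steel arch of 5 mm round bar: uprights at y = +17 and -17 mm, level bar along y, centreline at z = 34 mm. More than 20 N from the picker breaks it.
- core_bar (a point): Middle of the core's bar, 34 mm above its underside. The lugs overhang the flange: the core rises only 2 mm and then meets them (lightly sprung, 1 mm per 4 N, at most 12 mm) until turned counter-clockwise (seen from above) 20 to 52 degrees from its start (known no closer; passes within 10 degrees either side), then it lifts straight out. Pulls of 3 to 8 N are right.
- picker: Loose long hook picker, 0.14 kg, hanging upright in the stand. Origin on the handle axis at the hook's underside, z up. J-hook 16 mm wide along y: floor x = -8 to 7.5 mm, 4 mm thick; back plate x = -8 to -3.5; lip x = 3.5 to 7.5, up to z = 10 mm. Shaft 8 mm thick at x = -6 up to z = 120; collar 40 mm across, z = 120 to 125; then the handle.
- picker_mouth (a point): Where a hooked bar's centreline sits, along the picker's y, on the handle axis 6.5 mm above the picker's origin. The mouth is 7 mm wide and opens upward: with the lip lower than the bar, move the hook along its own +x until the back plate meets the bar, then up.
- picker_grip (a point): Middle of the picker's square beech handle, 22 x 22 mm with flats across x and y, 60 mm long; on its axis, 155 mm above the picker's origin.
- stand: Fixed wooden picker stand, foot 90 x 90 mm, origin under its centre; plate 70 x 90 mm on two side walls, its top 135 mm above the origin, with a 30 mm square hole through which the picker hangs, at any yaw, its collar on the plate (picker origin then 15 mm above the stand's).
- stand_hole (a point): Centre of the hole at the plate's top.
- ramekin: Loose white melamine ramekin, round, 92 mm across the rim, 42 mm high, wall 4 mm, origin at the centre of its underside.
- ramekin_in (a point): Centre of the ramekin's inner floor.
- spare_grinder: Bystander: closed chunky beech grinder, 72 mm across, 150 mm high, origin at its underside.
- funnel: Bystander: nickel funnel standing mouth down, 84 mm across, 75 mm high, short spout up, origin at its underside.
- grinder_cap: Bystander: the removed beech cap of the opened grinder, 74 mm across, 55 mm high, origin at its underside.
Mind the look-alikes: they are no part of the job. What is shaped like the picker but red or yellow is not meant.

How it is judged:
On the way, in this order (a step that is already met when the one before it is completed fails the run):
1. the core's bar sits in the picker's hook, down in the grinder (distance between picker_mouth and core_bar below 0.007 m and z of core in the frame of grinder below 0.026 m).
2. the core hangs from the picker above the grinder's rim (z of core in the frame of grinder above 0.127 m and contact force between picker and core above 0.3 N), for 0.1 s.
3. the core stands in the ramekin, unhooked (horizontal distance between core and ramekin_in below 0.03 m and z of core in the frame of ramekin_in below 0.006 m and angle between core's own z axis and vertical below 0.2 rad and distance between picker_mouth and core_bar above 0.04 m and contact force between picker and core below 0.05 N), for 0.1 s.
At the end, for the whole second after the job is handed in: The core stands at rest on the ramekin's floor (within 30 mm of its centre, tilt under 0.2 rad), the ramekin is upright on the counter, and the picker hangs at rest in its stand, collar on the plate (handle within 15 mm of the hole's axis, height within 5 mm, tilt under 0.15 rad) (horizontal distance between core and ramekin_in below 0.03 m and z of core in the frame of ramekin_in below 0.006 m and angle between core's own z axis and vertical below 0.2 rad and linear speed of each of core, picker below 0.02 m/s and angle between ramekin's own z axis and vertical below 0.1 rad and height (world z) of ramekin below 0.01 m and horizontal distance between picker_grip and stand_hole below 0.015 m and z of picker in the frame of stand between 0.01 and 0.02 m and angle between picker's own z axis and vertical below 0.15 rad); the robot touches nothing.
It fails at once if the picker loads the core with more than 20 N (contact force between picker and core above 20 N).
It fails at once if the picker is jammed against the grinder with more than 20 N (contact force between picker and grinder above 20 N).
It fails at once if the fingers touch the core (contact force between the fingers and core above 0.3 N).
It fails at once if a bystander is moved more than 20 mm (distance of any of spare_grinder, funnel, grinder_cap from where it was at the start of the episode above 0.02 m).
It also fails if it takes over 72 s, if anything falls off the work surface, if the arm or the gripper's body presses on something with over 40 N, if the wrist force passes 120 N, or if a joint passes its speed limit or range.

## Robot

A 6-joint arm with a two-finger parallel gripper is mounted at the origin on the work surface. World frame = base frame: x ahead of the robot, y to its left, z up, the work surface at z = 0. Lengths are in m, angles in rad, forces in N, time in s.
With the tool pointing down it reaches from about 0.3 to 0.775 m from the base axis. Payload 14.6 kg.
Tool frame: the origin (TCP) lies midway between the tips of the shut fingers; the grasp point (between the pads) lies 19 mm behind it; z points along the fingers, y is the line along which they close (so a half turn about z gives the same grasp; the last joint's range is limited). The gripper opens to 94 mm and grips with 3 to 60 N. Pads are 16 mm wide; open, the fingers measure 119 mm over their backs; the gripper's body (75 mm by 177 mm) begins 78 mm behind the grasp point.
Start: joints at [-1.17, 0.3, 1.521, -0, 1.321, -0.067], TCP at [0.248, -0.491, 0.205] pointing down, gripper open.
Joint ranges: [-3.03, 3.03], [-0.79, 2.21], [0.23, 2.52], [-1.04, 4.18], [0, 3.07], [-2.55, 2.55]. Speed limits (rad/s): [2.22, 2.22, 2.57, 3.14, 3.14, 3.14].

## Interface

Orientations are given as [roll, pitch, yaw] about the fixed x, y, z axes, in that order (R = Rz(yaw) Ry(pitch) Rx(roll)).
In Python, from station import telemetry, optics, ctrl gives the robot as it stands.
- The arm moves only by the tool carry_out, never from a script. Its argument "plan" is a list that holds one entry, the list of rows, each a list of 7 numbers: the shift along the tool's x, y, z in mm, then the turn, a rotation vector about the tool's x, y, z in rad, then the finger opening in mm, from 0 to 94. A call has 1 to 20 rows; each row shifts and turns the commanded pose from where the row before left it, along the tool's axes as they then stand; what a row does not reach is not made up. A row lasts 1/12 s, in which the tool goes at most 41.7 mm and 7.16 degrees, less where a joint would pass 70% of its speed; a pose out of reach is approached as far as the arm can. A call with a gripper value outside its range is refused whole. The fingers move at their own pace and stop on an object; "squeeze" is the grip in N (left out, the last holds). Time passes only in rows, so rows that do not move let the fingers close. It gives the time, the measured TCP pose, the force, the opening and the grip force at its end, in the units of the state.
- telemetry.get_obs(): the state, without advancing time (a new reading comes with each control period).
- optics.camera(name): name is "side" or "top" or "wrist"; returns a dict with "pixels" (384x512x3 uint8, red, green, blue), "intrinsics" (3x3 intrinsics, pixels), "dist_coeffs" ([k1, k2, p1, p2, k3] as OpenCV has them; the pictures are not rectified), "origin" and "rotation" of the camera in the world. Camera axes: x right, y down, z forward; pixel columns grow to the right and rows downward; lengths in m; the calibration is good to about 2 mm. A picture is of the moment at which its call begins. There is no depth.
- ctrl.hand_in(): hands the job in; it is judged then, once.
The state is a dict: "time_s": time; "qpos": joint angles; "joint_vel": joint speeds; "tau": joint torques, N m; "ee_pos": TCP position; "eef_rot": TCP orientation; "force": force on the tool from outside, world axes, zero at the start; "moment": the same for the moment, N m; "grip_width": finger opening in m; "grip_force": force on a finger pad.
Only numpy, scipy, OpenCV 4.12 (cv2) and the standard library are available. Lean on these libraries where they do the work, as an engineer would, in place of code of your own. Each camera call takes 0.05 s, during which the arm holds its last target. There are 200 camera calls.

## Working session

There is one attempt and no reset: what is moved stays moved. The work goes in short steps, Python scripts to look and compute and a tool call to move; the robot and the scene stay as the last step left them, time stands still between calls to the robot, and variables do not carry over. Pictures are saved under pics/ and viewed, at most 10 in all, crops included, and the job is handed in when it is done.

Besides the shell and the picture viewer there is one more tool, called after "Emit:" in YAML: its name, and indented under it one key for each argument. carry_out: Moves the arm, as the interface text tells. Its arguments: {"type":"object","properties":{"plan":{"type":"array","items":{"type":"array","items":{"type":"array","items":{"type":"number"}}}},"squeeze":{"type":"number"}},"required":["plan"]}

```bash
mkdir -p pics; ls
python3 - <<'E'
from station import telemetry, optics, ctrl
import cv2,numpy as np
o=telemetry.get_obs();print(o)
for n in ["side","top"]:
    c=optics.camera(n);cv2.imwrite(f"pics/{n}0.png",c["pixels"][:,:,::-1]);print(n,c["intrinsics"],c["dist_coeffs"],c["origin"],c["rotation"])
a=[cv2.imread(f"pics/{n}0.png") for n in ("top","side")]
E
```

```text
pics
{'time_s': 0.0, 'qpos': array([-1.16962825e+00,  3.00453532e-01,  1.52155742e+00,  2.49551413e-05,
        1.32069623e+00, -6.66051746e-02]), 'joint_vel': array([ 2.38378661e-04,  1.36651467e-05,  5.45720188e-04, -4.39793826e-04,
        2.32516268e-04, -1.37744668e-05]), 'tau': array([-1.50591990e-03, -5.31821108e+01, -3.52735233e+01,  7.07901525e-02,
        2.45206797e-02, -3.68955239e-05]), 'ee_pos': array([ 0.2478972 , -0.49068362,  0.20490597]), 'eef_rot': array([-3.14048221e+00, -9.82966087e-05,  4.67767010e-01]), 'force': array([0.34910173, 0.96695608, 0.34161788]), 'moment': array([-0.03442464, -0.02601059, -0.01413222]), 'grip_force': 0.0, 'grip_width': 0.09384483183717413}
side [[363.84321866   0.         257.28261172]
 [  0.         363.84321866 189.75468592]
 [  0.           0.           1.        ]] [0.03391315 0.         0.         0.         0.        ] [0.36888063 0.54099606 0.7032353 ] [-2.34963085 -0.01683779 -2.72323507]
top [[485.41324979   0.         257.50372485]
 [  0.         485.41324979 185.88683314]
 [  0.           0.           1.        ]] [-0.09481583  0.          0.          0.          0.        ] [0.45542376 0.01837838 1.13493924] [-2.99791785 -0.02328552 -1.55743011]
```

View pics/top0.png

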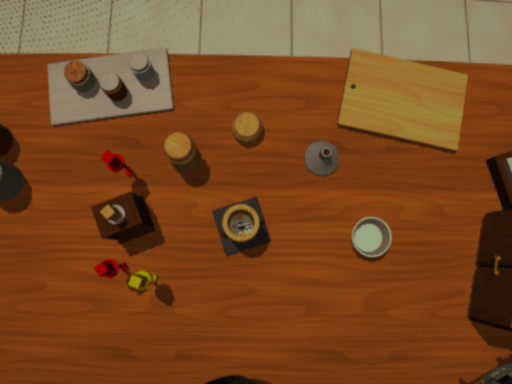

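View pics/side0.png

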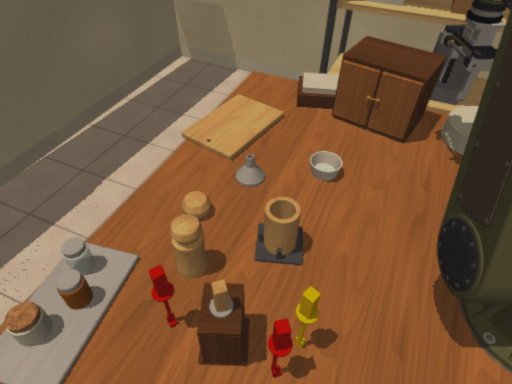

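The top view shows the stand with the picker handle at (107,213), the opened grinder at (241,222), and the ramekin at (371,237). The spare grinder is at (180,148), the cap at (247,127) and the funnel at (322,158). Red look-alikes stand at (113,160) and (108,268), and a yellow one at (140,281). The side view agrees.

```bash
cat > h.py <<'E'
import cv2,numpy as np
from scipy.spatial.transform import Rotation as R
from station import telemetry, optics, ctrl
def rot(c): return R.from_euler('xyz',c["rotation"]).as_matrix() if np.size(c["rotation"])==3 else np.array(c["rotation"])
def ray(c,uv):
    p=cv2.undistortPoints(np.array([[uv]],float),c["intrinsics"],c["dist_coeffs"])[0,0]
    return np.array(c["origin"]),rot(c)@np.array([*p,1.])
def onz(c,uv,z):
    o,d=ray(c,uv);return o+d*(z-o[2])/d[2]
def proj(c,P):
    r=rot(c).T
    return cv2.projectPoints(np.atleast_2d(np.array(P,float)),cv2.Rodrigues(r)[0],-r@c["origin"],c["intrinsics"],c["dist_coeffs"])[0][:,0]
def tri(a,ua,b,ub):
    A,y=np.zeros((3,3)),np.zeros(3)
    for c,u in((a,ua),(b,ub)):
        o,d=ray(c,u);d=d/np.linalg.norm(d);M=np.eye(3)-np.outer(d,d);A+=M;y+=M@o
    return np.linalg.solve(A,y)
E
python3 - <<'E'
from h import *
t=optics.camera("top");s=optics.camera("side")
print("z axes",rot(t)[:,2],rot(s)[:,2])
for n,u,v in(("picktop",(107,213),(220,284)),("rim",(241,222),(283,208)),("ram",(371,228),(326,158)),("funneltip",(325,153),(250,156))):
    print(n,tri(t,u,s,v))
print("rim z.125",onz(t,(241,222),.125),"ram z.042",onz(t,(371,237),.042),"spare",onz(t,(179,146),.15),"cap",onz(t,(246,126),.055),"funnel",onz(t,(322,158),0))
print("red1",onz(t,(110,157),.17),"red2",onz(t,(103,268),.17),"yel",onz(t,(136,283),.17))
im=t["pixels"][:,:,::-1]; si=s["pixels"][:,:,::-1]
f=lambda im,u,v,n=40:cv2.resize(im[v-n:v+n,u-n:u+n],(400,300) if 0 else (300,300),interpolation=cv2.INTER_CUBIC)
cv2.imwrite("pics/c1.png",np.clip(1.6*np.vstack([np.hstack([f(im,241,222,32),f(im,115,213)]),np.hstack([f(si,283,220),f(si,220,310,50)])]),0,255))
E
```

```text
z axes [ 0.14347622 -0.02112772 -0.98942821] [ 0.27834154 -0.65515595 -0.70235081]
picktop [0.53379075 0.2882572  0.20395615]
rim [0.52507962 0.03006157 0.12570218]
ram [ 0.51233975 -0.26301901  0.05167445]
funneltip [ 0.68677916 -0.15401628  0.07665839]
rim z.125 [0.52540629 0.03013191 0.125     ] ram z.042 [ 0.501104   -0.26395535  0.042     ] spare [0.67910389 0.16130495 0.15      ] cap [0.75023777 0.02353708 0.055     ] funnel [ 0.69007144 -0.15945997  0.        ]
red1 [0.64960587 0.29816968 0.17      ] red2 [0.42673458 0.30015921 0.17      ] yel [0.39902668 0.23341857 0.17      ][ WARN:0@0.726] global loadsave.cpp:1063 imwrite_ Unsupported depth image for selected encoder is fallbacked to CV_8U.
```

View pics/c1.png

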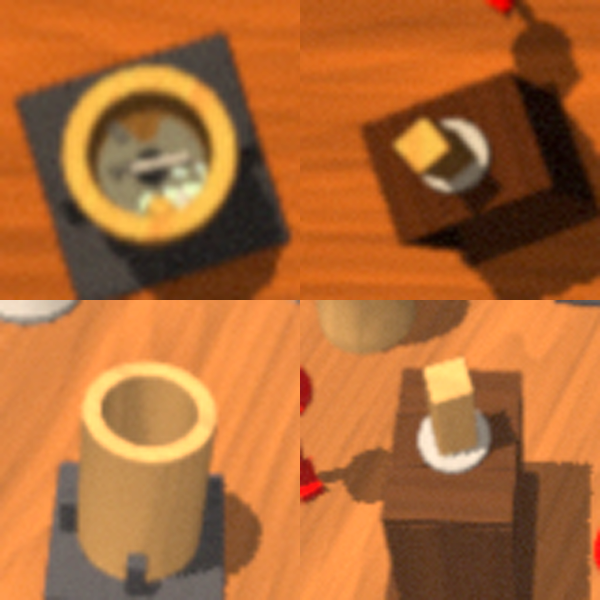

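Crop: the core's bar runs nearly along image x in the bore, with the flange notches above and below it. The handle is a diamond, about 40° to world x. The positions agree with the given sizes and heights, so I'm moving above the stand.

Emit:
carry_out:
  plan:
    - [[29.5,-27.5,-6,0,0,0,94],[29.5,-27.5,-6,0,0,0,94],[29.5,-27.5,-6,0,0,0,94],[29.5,-27.5,-6,0,0,0,94],[29.5,-27.5,-6,0,0,0,94],[29.5,-27.5,-6,0,0,0,94],[29.5,-27.5,-6,0,0,0,94],[29.5,-27.5,-6,0,0,0,94],[29.5,-27.5,-6,0,0,0,94],[29.5,-27.5,-6,0,0,0,94],[29.5,-27.5,-6,0,0,0,94],[29.5,-27.5,-6,0,0,0,94],[29.5,-27.5,-6,0,0,0,94],[29.5,-27.5,-6,0,0,0,94],[29.5,-27.5,-6,0,0,0,94],[29.5,-27.5,-6,0,0,0,94],[29.5,-27.5,-6,0,0,0,94],[29.5,-27.5,-6,0,0,0,94],[29.5,-27.5,-6,0,0,0,94],[0,0,0,0,0,0,94]]

```text
time_s: 1.87
ee_pos: [0.5135, 0.2333, 0.3187]
eef_rot: [-3.141, 0.001, 0.472]
force: [-1.3, 0.4, -0.9]
grip_width: 0.0943
grip_force: 0.0
```

Run:
```python
from h import *
o=telemetry.get_obs();print(o['ee_pos'],o['eef_rot'],o['time_s'])
w=optics.camera("wrist");print(w["origin"],w["rotation"],w["intrinsics"][0],w["dist_coeffs"])
cv2.imwrite("pics/w1.png",w["pixels"][:,:,::-1])
```

```text
[0.51345717 0.23332981 0.31873235] [-3.14062912e+00  6.79514923e-04  4.71758943e-01] 1.8667
[0.57694074 0.26642784 0.49807923] [ 2.89047130e+00  5.87536322e-04 -1.09965009e+00] [265.1561665    0.         255.30207936] [0.02012879 0.         0.         0.         0.        ]
```

View pics/w1.png

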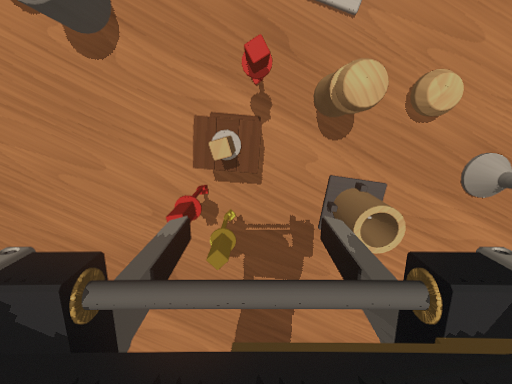

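The wrist view shows the picker's handle top at about (221,148) over its white collar. A red look-alike is at (183,207), the yellow one at (222,247), and the grinder mouth is at (380,227). I'll measure the handle top.

Run:
```python
from h import *
w=optics.camera("wrist");t=optics.camera("top")
for c,(u0,u1,v0,v1) in((w,(200,250,125,170)),(t,(95,130,200,228))):
    p=c["pixels"][v0:v1,u0:u1].astype(int)
    hsv=cv2.cvtColor(p.astype(np.uint8),cv2.COLOR_RGB2HSV)
    m=((hsv[...,0]>12)&(hsv[...,0]<30)&(hsv[...,1]>90)&(hsv[...,2]>140)).astype(np.uint8)
    cs=max(cv2.findContours(m,0,1)[0],key=cv2.contourArea)
    r=cv2.minAreaRect(cs);b=cv2.boxPoints(r)+[u0,v0]
    P=np.array([onz(c,q,.200) for q in b]);print(r[1],m.sum(),P.mean(0),np.linalg.norm(np.diff(P,axis=0),axis=1),np.degrees([np.arctan2(*(P[i+1]-P[i])[1::-1]) for i in range(3)])%90)
    mw=((hsv[...,1]<40)&(hsv[...,2]>110)).astype(np.uint8)
    e=max(cv2.findContours(mw,0,1)[0],key=cv2.contourArea);h=cv2.minEnclosingCircle(e);print("collar",h[1],onz(c,np.array(h[0])+[u0,v0],.14))
```

```text
(20.21013641357422, 19.060745239257812) 394 [0.53645792 0.29030042 0.2       ] [0.02110591 0.0218614  0.02150413] [43.21562296 42.46215293 43.50135171]
collar 14.218915939331055 [0.53811307 0.29001561 0.14      ]Traceback (most recent call last):
  File "<stdin>", line 7, in <module>
ValueError: max() iterable argument is empty
```

Emit:
carry_out:
  plan:
    - [[15.5,-13.4,0,0,0,0,70],[15.5,-13.4,0,0,0,0,70],[15.4,-13.5,0,0,0,0,70],[0,0,0,0,0,-0.093,70],[0,0,0,0,0,-0.093,70],[0,0,0,0,0,-0.092,70],[0,0,30,0,0,0,60],[0,0,30,0,0,0,60],[0,0,30,0,0,0,60],[0,0,30,0,0,0,60],[0,0,20,0,0,0,60],[0,0,15,0,0,0,60],[0,0,8,0,0,0,60],[0,0,0,0,0,0,60],[0,0,0,0,0,0,15],[0,0,0,0,0,0,15],[0,0,0,0,0,0,15],[0,0,0,0,0,0,15],[0,0,0,0,0,0,15],[0,0,0,0,0,0,15]]
  squeeze: 45

```text
time_s: 3.68
ee_pos: [0.5359, 0.2852, 0.1568]
eef_rot: [-3.142, -0.001, 0.746]
force: [-0.1, 1.2, 0.6]
grip_width: 0.0235
grip_force: 0.7
```

Emit:
carry_out:
  plan:
    - [[0,0,0,0,0,0,40],[0,0,0,0,0,0,40],[0,0,0,0,0,0,40]]

```text
time_s: 3.93
ee_pos: [0.5359, 0.2851, 0.1564]
eef_rot: [3.142, 0.0, 0.746]
force: [-0.5, -0.2, 0.4]
grip_width: 0.0384
grip_force: 0.0
```

Run:
```python
from h import *
o=telemetry.get_obs();print(o['ee_pos'],o['eef_rot'],o['force'],o['grip_width'],o['grip_force'])
w=optics.camera("wrist")
cv2.imwrite("pics/w2.png",w["pixels"][:,:,::-1])
P=[.5365,.2903,.2];print(proj(w,[P,o['ee_pos']]))
```

```text
[0.53591848 0.28508819 0.15642443] [3.14157378e+00 8.41821536e-05 7.45832118e-01] [-0.47125223 -0.23618683  0.37255173] 0.038425817102766394 0.0
[[250.79147044 250.35635737]
 [256.5306838  227.78554204]]
```

View pics/w2.png

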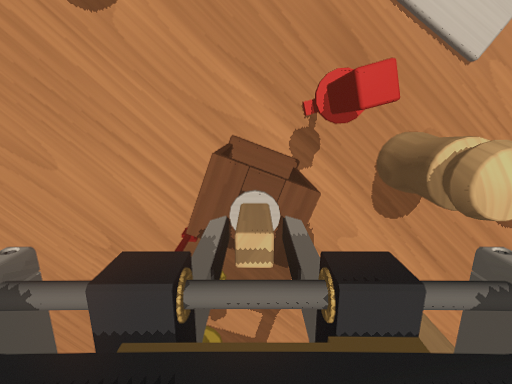

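The wrist view shows the handle upright between the pads, its top at about (254,250). It sits about 4 mm ahead of the tool along tool x, so I'll shift by that and grip.

Emit:
carry_out:
  plan:
    - [[4,0,0,0,0,0,40],[0,0,0,0,0,0,40],[0,0,0,0,0,0,15],[0,0,0,0,0,0,15],[0,0,0,0,0,0,15],[0,0,0,0,0,0,15],[0,0,0,0,0,0,15]]
  squeeze: 45

```text
time_s: 4.57
ee_pos: [0.5388, 0.2878, 0.1564]
eef_rot: [-3.142, 0.0, 0.746]
force: [-0.4, 0.4, -0.3]
grip_width: 0.0221
grip_force: 45.0
```

Emit:
carry_out:
  plan:
    - [[0,0,-5,0,0,0,15],[0,0,-15,0,0,0,15],[0,0,-30,0,0,0,15],[0,0,-35,0,0,0,15],[0,0,-35,0,0,0,15],[0,0,-30,0,0,0,15],[0,0,-15,0,0,0,15],[0,0,0,0,0,0,15]]

```text
time_s: 5.23
ee_pos: [0.5394, 0.2881, 0.3257]
eef_rot: [3.14, -0.006, 0.746]
force: [0.3, 0.1, -1.5]
grip_width: 0.0216
grip_force: 45.0
```

Run:
```python
from h import *
o=telemetry.get_obs();e=o['ee_pos'];print(e,o['eef_rot'],o['force'])
s=optics.camera("side");t=optics.camera("top");w=optics.camera("wrist")
u=proj(s,[e-[0,0,.1414],e-[0,0,.02]]);print(u)
x,y=u[0].astype(int)
a=lambda im,x,y,n:cv2.resize(im[max(y-n,0):y+n,max(x-n,0):x+n],(400,400),interpolation=cv2.INTER_CUBIC)
cv2.imwrite("pics/s2.png",np.hstack([a(s["pixels"],x,y,40),a(t["pixels"],241,222,30)])[:,:,::-1])
print(x,y)
```

```text
[0.53943446 0.28806819 0.32574865] [ 3.13960132 -0.00606887  0.74579768] [ 0.29403842  0.08895448 -1.52311777]
[[218.22917834 289.31698282]
 [213.05611028 242.44084712]]
218 289
```

View pics/s2.png

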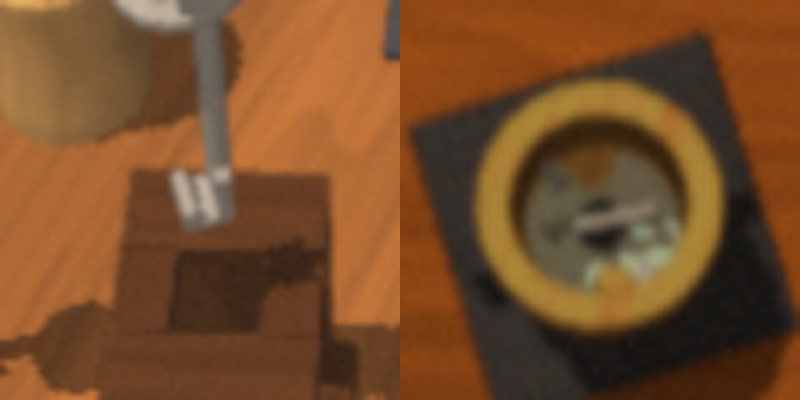

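The side crop shows the lip on the left and the shaft on the right, so the hook's +x is the tool's +x. The top crop shows the bar from about (237,226) to (249,223) px, with notches at (239,217) and (242,234). Next I'll compute the bar angle and the grinder centre.

Run:
```python
from h import *
t=optics.camera("top")
im=t["pixels"];hsv=cv2.cvtColor(im,cv2.COLOR_RGB2HSV)
# rim ellipse: bright beech ring
u0,v0=211,192
c=hsv[v0:v0+60,u0:u0+60]
m=((c[...,0]>13)&(c[...,0]<28)&(c[...,1]>100)&(c[...,2]>120)).astype(np.uint8)
e=max(cv2.findContours(m,0,1)[0],key=cv2.contourArea);E=cv2.fitEllipse(e);print("rim",E)
ctr=onz(t,np.array(E[0])+[u0,v0],.125);print(ctr)
print("radius mm",np.linalg.norm(onz(t,np.array(E[0])+[u0+E[1][0]/2,v0],.125)-ctr))
g=im[v0+15:v0+47,u0+15:u0+48].astype(int)
b=g.sum(2)//3
print("cols from",u0+15,"rows from",v0+15)
for r,row in enumerate(b): print(v0+15+r,' '.join('%3d'%x for x in row))
```

```text
rim ((29.423789978027344, 30.06325340270996), (35.669471740722656, 36.123809814453125), 8.984187126159668)
[0.52525611 0.03132758 0.125     ]
radius mm 0.03710752034438532
cols from 226 rows from 207
207  48  50  52  66  89 104 112 116 116 118 118 117 113 114 112 113 112 115 117 118 118 116 112 110  97  77  59  47  45  45  43  46  44
208  48  56  72  91 109 116 115 116 113 116 115 108 106 101  99 100 101 106 110 112 115 117 117 116 107  98  86  65  53  46  46  44  44
209  55  74  94 110 116 117 117 113 111 106  96  84  77  71  70  69  69  78  86  93 102 110 118 116 113 107 103  90  70  52  44  47  45
210  71  97 111 116 118 118 114 105  91  80  60  51  44  42  40  42  42  46  53  62  72  88 109 110 110 109 107 106  94  64  49  45  43
211  94 111 115 116 118 112  94  78  60  46  39  35  35  34  36  34  34  33  38  39  42  58  79  96 105 109 111 113 105  83  60  47  44
212 104 117 115 115 111  90  66  48  40  33  34  31  35  35  31  34  34  36  36  32  36  35  48  69  88 103 111 113 113  99  76  53  42
213 113 116 114 111  90  65  42  35  33  35  35  38  39  41  44  47  45  43  42  37 
[... 2751 characters left out ...]
 110  88  55  27  20
234  75 102 114 115 115 116 110 106  99  94  92  92 102 122 106 109 113 117 109 110 118 126 123 118 118 121 118 111  91  59  35  25  23
235  43  77 100 111 115 117 115 115 111 110 106 105 107 106  98 101 107 109 107 109 115 119 117 116 117 118 112  94  65  35  26  23  20
236  28  44  74 100 112 114 117 116 116 116 114 112 113 110 110 107 105 109 108 111 114 118 115 118 116 110  93  69  43  28  22  21  23
237  31  38  52  72  93 106 113 116 116 117 117 118 118 116 114 110 109 110 111 113 115 117 113 112 105  89  61  41  28  24  23  21  21
238  42  44  48  53  65  81  96 106 112 117 119 115 117 119 115 112 108 107 110 112 112 111 105  94  76  58  38  28  26  22  23  21  23
```

Run:
```python
from h import *
t=optics.camera("top")
a=onz(t,(238,225.05),.0565);b=onz(t,(248,222.75),.0565);print(a,b,(a+b)/2,np.degrees(np.arctan2(*(b-a)[1::-1])))
p=onz(t,(238.5,217),.022);q=onz(t,(241.5,233.5),.022);print("notch",p,q,np.degrees(np.arctan2(*(p-q)[1::-1])))
# hub dark shadow, rim inner, base corners
for z,uv in((.02,(241,224)),):print(onz(t,uv,z))
print("axis proj z .022,.0565,.125",proj(t,[[.5252,.0306,z] for z in(.022,.0565,.125)]))
o=telemetry.get_obs();print(o['ee_pos'],o['eef_rot'])
s=optics.camera("side");hs=cv2.cvtColor(s["pixels"],cv2.COLOR_RGB2HSV)[190:235,255:310]
m=((hs[...,0]>13)&(hs[...,0]<28)&(hs[...,1]>80)&(hs[...,2]>130)).astype(np.uint8)
cs=max(cv2.findContours(m,0,1)[0],key=cv2.contourArea);E=cv2.fitEllipse(cs);print(E);print(onz(s,np.array(E[0])+[255,190],.125))
```

```text
[0.52327733 0.03746374 0.0565    ] [0.5287248  0.01535764 0.0565    ] [0.52600107 0.02641069 0.0565    ] -76.1567699906237
notch [0.54393549 0.03727026 0.022     ] [0.50626057 0.02972342 0.022     ] 11.327271164895356
[0.52808928 0.03127239 0.02      ]
axis proj z .022,.0565,.125 [[241.26217511 225.2085432 ]
 [241.10868411 224.23158481]
 [240.7731615  222.09561561]]
[0.53852996 0.28764592 0.31957595] [-3.14066033e+00  2.76461112e-03  7.45755813e-01]
((25.202226638793945, 25.066789627075195), (34.11343002319336, 43.118896484375), 32.8983154296875)
[0.52306798 0.05082955 0.125     ]
```

Emit:
carry_out:
  plan:
    - [[0,0,0,0,0,0.105,15],[0,0,0,0,0,0.105,15],[0,0,0,0,0,0.105,15],[0,0,0,0,0,0.105,15],[0,0,0,0,0,0.106,15],[0,0,0,0,0,0,15],[-5.2,15,0,0,0,0,15],[-10.4,31,0,0,0,0,15],[-10.4,31,0,0,0,0,15],[-10.4,31,0,0,0,0,15],[-10.4,31,0,0,0,0,15],[-10.4,31,0,0,0,0,15],[-10.4,31,0,0,0,0,15],[-10.4,31,0,0,0,0,15],[-5.2,16,0,0,0,0,15],[0,0,0,0,0,0,15],[0,0,0,0,0,0,15],[0,0,0,0,0,0,15]]

```text
time_s: 7.03
ee_pos: [0.5118, 0.0283, 0.3212]
eef_rot: [-3.141, 0.0, 0.222]
force: [0.2, 0.5, -1.2]
grip_width: 0.0215
grip_force: 45.0
```

Run:
```python
from h import *
o=telemetry.get_obs();e=o['ee_pos'];print(e,o['eef_rot'],o['force'])
s=optics.camera("side");w=optics.camera("wrist")
rx=R.from_euler('xyz',o['eef_rot']).as_matrix()
hk=e+rx@[0,0,.1414]
print("hook",hk);us=proj(s,[hk,[.525,.0306,.125]]);uw=proj(w,[hk,[.525,.0306,.125],[.525,.0306,.054]]);print(us,uw)
a=lambda im,x,y,n:cv2.resize(im[max(y-n,0):y+n,max(x-n,0):x+n],(400,400),interpolation=cv2.INTER_CUBIC)
cv2.imwrite("pics/s3.png",np.hstack([a(s["pixels"],*us[0].astype(int),45),a(w["pixels"],*uw[1].astype(int),70)])[:,:,::-1])
print(us.astype(int)[0],uw[1].astype(int))
```

```text
[0.51176901 0.02830138 0.32117138] [-3.14123351e+00  3.43160335e-04  2.21838578e-01] [ 0.2095719   0.46496775 -1.20735942]
hook [0.5117105  0.02834024 0.1797714 ]
[[291.03697452 191.53062891]
 [282.79330262 208.37256848]] [[256.03190333 184.80443967]
 [256.44359681 167.22886988]
 [256.27462509 160.76511968]]
[291 191] [256 167]
```

View pics/s3.png

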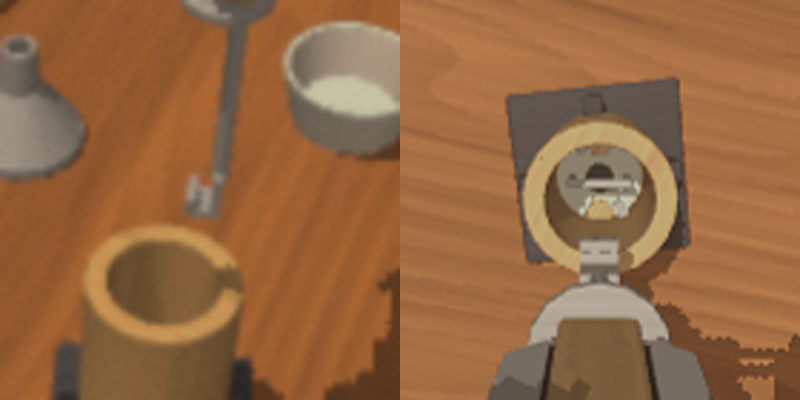

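The wrist view shows the hook at (599,255) with its lip ahead, parallel to the bar at about (605,185) inside the bore. The side view agrees. I'll shift slightly and go down.

Emit:
carry_out:
  plan:
    - [[-1.5,1.5,0,0,0,0,15],[0,0,15,0,0,0,15],[0,0,20,0,0,0,15],[0,0,20,0,0,0,15],[0,0,20,0,0,0,15],[0,0,20,0,0,0,15],[0,0,15,0,0,0,15],[0,0,5,0,0,0,15],[0,0,0,0,0,0,15],[0,0,0,0,0,0,15]]

```text
time_s: 7.97
ee_pos: [0.5108, 0.0261, 0.2072]
eef_rot: [3.141, -0.001, 0.22]
force: [-0.4, 0.7, -0.7]
grip_width: 0.0222
grip_force: 45.0
```

Emit:
carry_out:
  plan:
    - [[0,0,4,0,0,0,15],[0,0,4,0,0,0,15],[0,0,4,0,0,0,15],[0,0,0,0,0,0,15]]

```text
time_s: 8.3
ee_pos: [0.5103, 0.0259, 0.1938]
eef_rot: [-3.141, 0.001, 0.22]
force: [0.4, -1.0, -1.8]
grip_width: 0.0216
grip_force: 45.0
```

Emit:
carry_out:
  plan:
    - [[0,0,4,0,0,0,15],[0,0,4,0,0,0,15],[0,0,4,0,0,0,15],[0,0,4,0,0,0,15],[0,0,0,0,0,0,15],[0,0,0,0,0,0,15]]

```text
time_s: 8.8
ee_pos: [0.5105, 0.0259, 0.1782]
eef_rot: [-3.141, 0.0, 0.22]
force: [0.5, 0.0, -0.9]
grip_width: 0.0219
grip_force: 45.0
```

Run:
```python
from h import *
o=telemetry.get_obs();print(o['ee_pos'],o['eef_rot'],o['force'])
f=[];w=optics.camera("wrist")
cv2.imwrite("pics/w4.png",cv2.resize(w["pixels"][100:260,170:345,::-1],(700,600),interpolation=cv2.INTER_CUBIC))
e=o['ee_pos'];print(proj(w,[e-[0,0,.1414],[.525,.0306,.0565],[.525,.0306,.125]]))
```

```text
[0.5105177  0.02585585 0.17822318] [-3.14145311e+00  4.22055955e-04  2.19790567e-01] [ 0.53525829  0.01510508 -0.88417938]
[[255.84522698 184.70451203]
 [254.60034419 175.55962198]
 [254.4060004  189.52034762]]
```

View pics/w4.png

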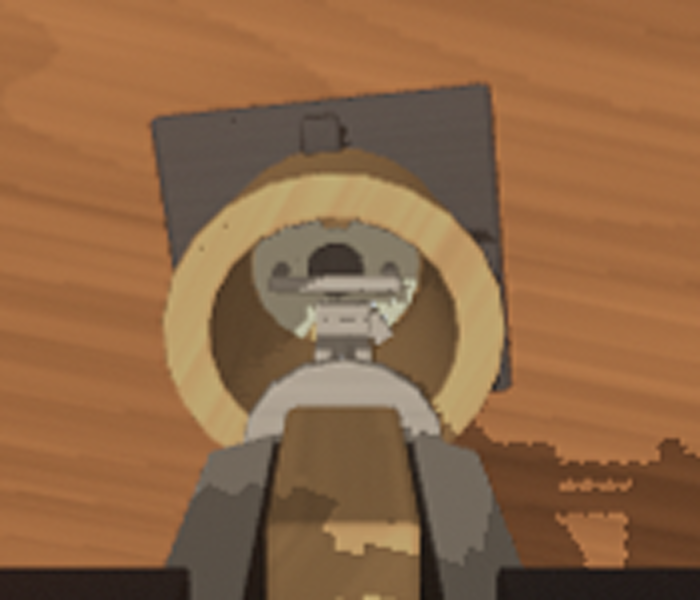

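The wrist view shows the hook at (343,320) just behind and below the bar, which spans (270–415, 287), centred and parallel. Now I'll move it under the bar.

Emit:
carry_out:
  plan:
    - [[3,-0.4,0,0,0,0,15],[4,-0.3,0,0,0,0,15],[4,-0.3,0,0,0,0,15],[2.5,0,0,0,0,0,15],[0,0,0,0,0,0,15],[0,0,0,0,0,0,15]]

```text
time_s: 9.35
ee_pos: [0.5236, 0.0298, 0.1783]
eef_rot: [-3.142, 0.0, 0.22]
force: [-0.8, -0.5, -1.9]
grip_width: 0.0216
grip_force: 45.0
```

Run:
```python
from h import *
o=telemetry.get_obs();print(o['ee_pos'],o['eef_rot'],o['force'],o['moment'])
w=optics.camera("wrist")
cv2.imwrite("pics/w5.png",cv2.resize(w["pixels"][120:240,190:320,::-1],(650,600),interpolation=cv2.INTER_CUBIC))
```

```text
[0.52362549 0.02981491 0.17830725] [-3.14155454e+00  2.68952509e-04  2.19925178e-01] [-0.77191585 -0.47753793 -1.86975722] [0.01966996 0.03627551 0.00850098]
```

View pics/w5.png

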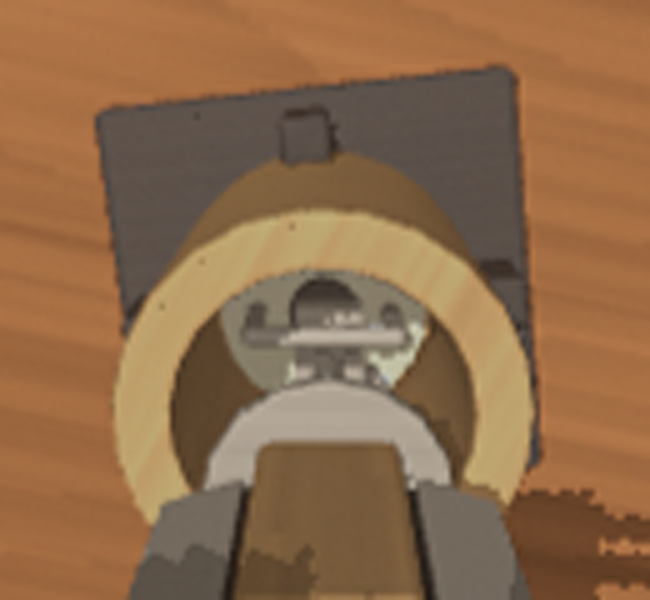

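The lip shows ahead of the bar at (345,318), with the bar at row 337, so the bar is over the hook's mouth. I'll raise it gently while averaging the force.

Emit:
carry_out:
  plan:
    - [[1,0,0,0,0,0,15],[0,0,-3,0,0,0,15],[0,0,-3,0,0,0,15],[0,0,-2,0,0,0,15],[0,0,0,0,0,0,15],[0,0,0,0,0,0,15]]

```text
time_s: 9.9
ee_pos: [0.5246, 0.03, 0.1867]
eef_rot: [3.142, -0.0, 0.22]
force: [0.2, -0.4, -1.9]
grip_width: 0.0217
grip_force: 45.0
```

```bash
cat > f.py <<'E'
from h import *
L=[]
for _ in range(6):
    optics.camera("side");o=telemetry.get_obs();L.append(np.r_[o['ee_pos']*1000,o['eef_rot'][2]*1000,o['force'],o['moment']*100])
L=np.array(L);print(o['time_s'],L.mean(0).round(2),"fstd",L.std(0)[4:7].round(2))
E
python3 f.py
```

```text
10.2 [ 5.2452e+02  2.9980e+01  1.8641e+02  2.1978e+02  7.2000e-01 -8.0000e-02
 -1.3200e+00  1.9500e+00 -8.5400e+00 -1.3700e+00] fstd [0.38 0.25 0.65]
```

Emit:
carry_out:
  plan:
    - [[0,0,-2,0,0,0,15],[0,0,-2,0,0,0,15],[0,0,0,0,0,0,15],[0,0,0,0,0,0,15]]

```text
time_s: 10.53
ee_pos: [0.5245, 0.03, 0.1904]
eef_rot: [-3.142, 0.0, 0.22]
force: [-0.6, -0.8, -2.5]
grip_width: 0.0218
grip_force: 45.0
```

```bash
python3 f.py
```

```text
10.8333 [ 5.2444e+02  2.9980e+01  1.9033e+02  2.1979e+02 -2.8000e-01 -1.3000e-01
 -3.1000e+00  4.5200e+00  2.5500e+00 -4.4000e-01] fstd [0.3  0.62 0.73]
```

Emit:
carry_out:
  plan:
    - [[0,0,-1,0,0,0,15],[0,0,-1,0,0,0,15],[0,0,0,0,0,0,15],[0,0,0,0,0,0,15]]

```text
time_s: 11.17
ee_pos: [0.5244, 0.03, 0.1921]
eef_rot: [-3.141, 0.001, 0.22]
force: [1.4, 1.2, -6.7]
grip_width: 0.0217
grip_force: 45.0
```

```bash
python3 f.py
```

```text
11.4667 [ 5.2441e+02  3.0000e+01  1.9222e+02  2.1980e+02  2.0000e-01  3.7000e-01
 -7.8300e+00  1.2980e+01 -6.5300e+00 -2.1900e+00] fstd [0.46 0.64 0.35]
```

Emit:
carry_out:
  plan:
    - [[0,0,0.4,0,0,-0.05,15],[0,0,0,0,0,-0.05,15],[0,0,0,0,0,-0.05,15],[0,0,0,0,0,-0.05,15],[0,0,0,0,0,0,15],[0,0,0,0,0,0,15]]

```text
time_s: 11.97
ee_pos: [0.5246, 0.03, 0.1921]
eef_rot: [3.141, -0.0, 0.418]
force: [1.6, 0.5, -8.4]
grip_width: 0.0218
grip_force: 45.0
```

```bash
python3 f.py
```

```text
12.2667 [ 5.2461e+02  2.9980e+01  1.9209e+02  4.1859e+02  1.1600e+00  1.9000e-01
 -7.7300e+00  4.0900e+00 -4.6140e+01 -1.0900e+00] fstd [0.47 0.45 0.3 ]
```

Emit:
carry_out:
  plan:
    - [[0,0,0.5,0,0,-0.04,15],[0,0,0,0,0,-0.05,15],[0,0,0,0,0,-0.05,15],[0,0,0,0,0,0,15],[0,0,0,0,0,0,15]]

```text
time_s: 12.68
ee_pos: [0.5245, 0.03, 0.1917]
eef_rot: [3.142, -0.0, 0.558]
force: [0.5, 0.4, -5.2]
grip_width: 0.0215
grip_force: 45.0
```

```bash
python3 f.py
```

```text
12.9833 [ 5.2455e+02  2.9960e+01  1.9164e+02  5.5853e+02  4.7000e-01 -2.3000e-01
 -5.3000e+00 -3.7500e+00 -2.5020e+01 -4.4000e+00] fstd [0.45 0.28 0.27]
```

Emit:
carry_out:
  plan:
    - [[0,0,0,0,0,-0.05,15],[0,0,0,0,0,-0.05,15],[0,0,0,0,0,0,15],[0,0,0,0,0,0,15]]

```text
time_s: 13.32
ee_pos: [0.5246, 0.03, 0.1916]
eef_rot: [3.141, -0.0, 0.658]
force: [1.3, 0.6, -5.0]
grip_width: 0.0211
grip_force: 45.0
```

```bash
python3 f.py
```

```text
13.6167 [ 5.2458e+02  3.0000e+01  1.9161e+02  6.5854e+02  1.5900e+00  2.2000e-01
 -4.7700e+00  9.0200e+00 -3.9350e+01 -2.2000e-01] fstd [0.75 0.52 0.33]
```

Emit:
carry_out:
  plan:
    - [[0,0,0,0,0,-0.05,15],[0,0,0,0,0,-0.05,15],[0,0,0,0,0,0,15],[0,0,0,0,0,0,15]]

```text
time_s: 13.95
ee_pos: [0.5245, 0.03, 0.1917]
eef_rot: [3.142, -0.0, 0.758]
force: [-0.1, -0.3, -1.8]
grip_width: 0.022
grip_force: 45.0
```

```bash
python3 f.py
```

```text
14.25 [ 5.2453e+02  2.9950e+01  1.9163e+02  7.5855e+02  2.9000e-01 -2.0000e-02
 -3.2100e+00 -4.0600e+00 -8.0100e+00 -1.4500e+00] fstd [0.42 0.24 0.48]
```

The pull dropped to the core's weight at a 31° turn, so it is free. Test lift.

Emit:
carry_out:
  plan:
    - [[0,0,-1,0,0,0,15],[0,0,-1,0,0,0,15],[0,0,0,0,0,0,15]]

```text
time_s: 14.5
ee_pos: [0.5244, 0.0299, 0.1935]
eef_rot: [-3.141, 0.001, 0.76]
force: [-0.3, -1.2, -4.5]
grip_width: 0.0217
grip_force: 45.0
```

```bash
python3 f.py
```

```text
14.8 [ 5.2443e+02  2.9920e+01  1.9344e+02  7.5973e+02 -6.8000e-01 -8.2000e-01
 -5.0900e+00 -3.5210e+01  1.5160e+01 -4.0000e-02] fstd [0.49 0.5  0.6 ]
```

Emit:
carry_out:
  plan:
    - [[0,0,0,0,0,-0.05,15],[0,0,0,0,0,0,15],[0,0,0,0,0,0,15]]

```text
time_s: 15.05
ee_pos: [0.5247, 0.0301, 0.1938]
eef_rot: [3.141, -0.001, 0.809]
force: [0.2, 0.4, -2.8]
grip_width: 0.0218
grip_force: 45.0
```

```bash
python3 f.py
```

```text
15.35 [ 5.2464e+02  3.0040e+01  1.9368e+02  8.0886e+02  2.8000e-01 -3.2000e-01
 -3.0500e+00 -5.0600e+00 -9.5000e+00  1.4300e+00] fstd [0.26 0.46 0.58]
```

Back to weight only. One more small turn to centre in the window, then I'll lift.

Emit:
carry_out:
  plan:
    - [[0,0,0,0,0,-0.04,15],[0,0,-1.5,0,0,0,15],[0,0,-1.5,0,0,0,15],[0,0,0,0,0,0,15]]

```text
time_s: 15.68
ee_pos: [0.5247, 0.03, 0.197]
eef_rot: [3.141, -0.0, 0.849]
force: [-0.4, 0.5, -2.5]
grip_width: 0.0215
grip_force: 45.0
```

```bash
python3 f.py
```

```text
15.9833 [ 5.2457e+02  2.9970e+01  1.9663e+02  8.4923e+02  3.5000e-01 -9.0000e-02
 -2.9200e+00 -1.2200e+01 -1.4920e+01 -1.7500e+00] fstd [0.4  0.3  0.69]
```

Emit:
carry_out:
  plan:
    - [[0,0,-3,0,0,0,15],[0,0,-4,0,0,0,15],[0,0,-5,0,0,0,15],[0,0,-7,0,0,0,15],[0,0,-9,0,0,0,15],[0,0,-10,0,0,0,15],[0,0,-10,0,0,0,15],[0,0,-10,0,0,0,15],[0,0,-10,0,0,0,15],[0,0,-10,0,0,0,15],[0,0,-10,0,0,0,15],[0,0,-10,0,0,0,15],[0,0,-10,0,0,0,15],[0,0,-10,0,0,0,15],[0,0,-7,0,0,0,15],[0,0,-4,0,0,0,15],[0,0,-2,0,0,0,15],[0,0,0,0,0,0,15]]

```text
time_s: 17.48
ee_pos: [0.5246, 0.03, 0.3277]
eef_rot: [3.142, -0.0, 0.85]
force: [0.5, -0.0, -3.2]
grip_width: 0.0217
grip_force: 45.0
```

```bash
python3 f.py
python3 - <<'E'
from h import *
t=optics.camera("top");s=optics.camera("side")
P={}
# ramekin: white low-saturation ring in top & side
for c,(u0,u1,v0,v1),n in((t,(340,405,205,270),"top"),(s,(300,352,140,190),"side")):
    h=cv2.cvtColor(c["pixels"],cv2.COLOR_RGB2HSV)[v0:v1,u0:u1]
    m=((h[...,1]<75)&(h[...,2]>70)).astype(np.uint8)
    k=max(cv2.findContours(m,0,1)[0],key=cv2.contourArea);E=cv2.fitEllipse(cv2.convexHull(k));print(n,E,cv2.boundingRect(k))
    print(onz(c,np.array(E[0])+[u0,v0],.042),onz(c,np.array(E[0])+[u0,v0],.021))
o=telemetry.get_obs();e=o['ee_pos'];c=e-[0,0,.1414]+[0,0,.0065]
print("core bar expected",c,proj(s,[c,c-[0,0,.034]]))
im=np.hstack([cv2.resize(s["pixels"][120:260,200:360],(640,560))]);cv2.imwrite("pics/s6.png",im[:,:,::-1])
E
```

```text
17.7833 [ 5.2444e+02  2.9980e+01  3.2714e+02  8.4979e+02  4.4000e-01  6.0000e-02
 -3.5300e+00 -3.3000e+00 -2.0000e+00 -3.3000e-01] fstd [0.38 0.32 0.41]
top ((31.238059997558594, 31.800783157348633), (38.69268035888672, 39.51511001586914), 163.2239227294922) (12, 12, 39, 40)
[ 0.50155999 -0.26451116  0.042     ] [ 0.50244647 -0.26994667  0.021     ]
side ((25.284622192382812, 24.842058181762695), (28.691017150878906, 32.31487274169922), 102.68746185302734) (10, 11, 32, 29)
[ 0.49906116 -0.24625963  0.042     ] [ 0.50319553 -0.27126187  0.021     ]
core bar expected [0.524493   0.02997752 0.19246909] [[285.33802046 185.72754464]
 [284.18333883 197.42859801]]
```

View pics/s6.png

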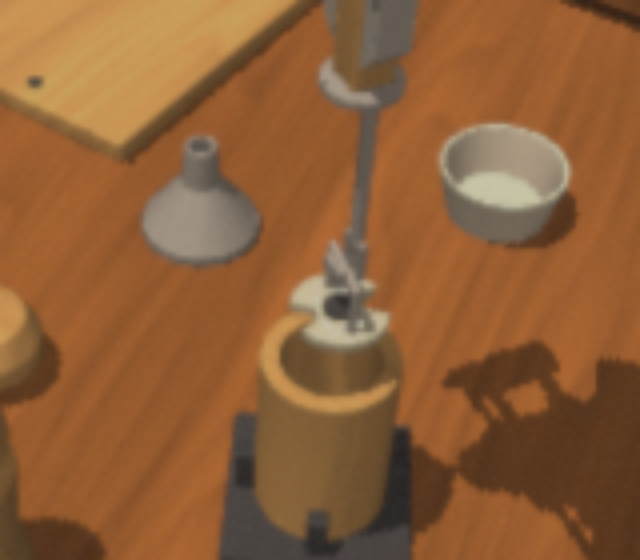

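The side view shows the core hanging from the hook, level, with its flange above the grinder's rim (345,310), and the ramekin clear at (503,185). I'll carry it to the ramekin.

Emit:
carry_out:
  plan:
    - [[-4.2,3.2,0,0,0,0,15],[-8.5,6.4,0,0,0,0,15],[-14.1,10.6,0,0,0,0,15],[-14.1,10.6,0,0,0,0,15],[-14.1,10.6,0,0,0,0,15],[-14.1,10.6,0,0,0,0,15],[-14.1,10.6,0,0,0,0,15],[-14.1,10.6,0,0,0,0,15],[-14.1,10.6,0,0,0,0,15],[-14.1,10.6,0,0,0,0,15],[-14.1,10.6,0,0,0,0,15],[-14.1,10.6,0,0,0,0,15],[-14.1,10.6,0,0,0,0,15],[-14.1,10.6,0,0,0,0,15],[-14.1,10.7,0,0,0,0,15],[-14.1,10.7,0,0,0,0,15],[-14.1,10.7,0,0,0,0,15],[-8.5,6.4,0,0,0,0,15],[-4.2,3.2,0,0,0,0,15],[0,0,0,0,0,0,15]]

```text
time_s: 19.55
ee_pos: [0.5019, -0.2668, 0.3273]
eef_rot: [-3.141, 0.0, 0.849]
force: [0.2, 0.0, -3.5]
grip_width: 0.0218
grip_force: 45.0
```

```bash
python3 f.py
```

```text
19.85 [ 5.0228e+02 -2.6533e+02  3.2761e+02  8.5022e+02  1.1000e-01  3.0000e-01
 -3.0000e+00 -9.0000e-02 -3.8700e+00 -1.4000e+00] fstd [0.28 0.13 0.33]
```

Emit:
carry_out:
  plan:
    - [[0,0,5,0,0,0,15],[0,0,10,0,0,0,15],[0,0,12,0,0,0,15],[0,0,12,0,0,0,15],[0,0,12,0,0,0,15],[0,0,12,0,0,0,15],[0,0,12,0,0,0,15],[0,0,12,0,0,0,15],[0,0,12,0,0,0,15],[0,0,12,0,0,0,15],[0,0,10,0,0,0,15],[0,0,8,0,0,0,15],[0,0,6,0,0,0,15],[0,0,5,0,0,0,15],[0,0,4,0,0,0,15],[0,0,2,0,0,0,15],[0,0,0,0,0,0,15],[0,0,0,0,0,0,15]]

```text
time_s: 21.35
ee_pos: [0.5023, -0.2659, 0.1818]
eef_rot: [3.141, -0.0, 0.85]
force: [-0.4, -0.4, -3.3]
grip_width: 0.0217
grip_force: 45.0
```

```bash
python3 f.py
python3 - <<'E'
from h import *
# level check: what the top/side cameras predict for ramekin vs core centre
t=optics.camera("top");h=cv2.cvtColor(t["pixels"],cv2.COLOR_RGB2HSV)[205:270,340:405]
m=((h[...,1]<75)&(h[...,2]>70)).astype(np.uint8);print(m.sum(),cv2.boundingRect(m))
E
```

```text
21.65 [ 5.0233e+02 -2.6587e+02  1.8186e+02  8.4980e+02  4.4000e-01 -2.1000e-01
 -3.2600e+00  2.5000e-01 -2.5000e+00  1.5500e+00] fstd [0.38 0.57 0.45]
684 (12, 12, 35, 38)
```

Emit:
carry_out:
  plan:
    - [[0,0,2,0,0,0,15],[0,0,2,0,0,0,15],[0,0,2,0,0,0,15],[0,0,1.5,0,0,0,15],[0,0,1.5,0,0,0,15],[0,0,1.5,0,0,0,15],[0,0,1.5,0,0,0,15],[0,0,0,0,0,0,15],[0,0,0,0,0,0,15]]

```text
time_s: 22.45
ee_pos: [0.5022, -0.2658, 0.1696]
eef_rot: [3.142, -0.0, 0.85]
force: [0.3, -0.8, -1.1]
grip_width: 0.0217
grip_force: 45.0
```

```bash
python3 f.py
```

```text
22.75 [ 5.0227e+02 -2.6581e+02  1.6966e+02  8.4983e+02 -1.9000e-01  7.0000e-02
 -1.4800e+00 -3.2300e+00 -1.7800e+00 -8.9000e-01] fstd [0.37 0.59 0.28]
```

Emit:
carry_out:
  plan:
    - [[0,0,2,0,0,0,15],[0,0,2,0,0,0,15],[0,0,2,0,0,0,15],[0,0,1.5,0,0,0,15],[0,0,0,0,0,0,15],[0,0,0,0,0,0,15]]

```text
time_s: 23.25
ee_pos: [0.5022, -0.2658, 0.1619]
eef_rot: [-3.141, 0.0, 0.85]
force: [-0.2, -0.8, -1.0]
grip_width: 0.0221
grip_force: 45.0
```

```bash
python3 f.py
```

```text
23.55 [ 5.0225e+02 -2.6582e+02  1.6212e+02  8.4979e+02 -5.0000e-02  1.3000e-01
 -1.6900e+00 -2.1800e+00 -2.7800e+00 -1.3000e-01] fstd [0.4  0.6  0.23]
```

Emit:
carry_out:
  plan:
    - [[-3,0,0,0,0,0,15],[-4,0,0,0,0,0,15],[-4,0,0,0,0,0,15],[-4,0,0,0,0,0,15],[-1,0,0,0,0,0,15],[0,0,0,0,0,0,15],[0,0,-5,0,0,0,15],[0,0,-5,0,0,0,15],[0,0,-8,0,0,0,15],[0,0,0,0,0,0,15]]

```text
time_s: 24.38
ee_pos: [0.4923, -0.2781, 0.1822]
eef_rot: [3.139, -0.0, 0.85]
force: [-1.2, 0.4, -1.4]
grip_width: 0.0217
grip_force: 45.0
```

```bash
python3 f.py
```

```text
24.6833 [ 4.9175e+02 -2.7779e+02  1.8025e+02  8.4991e+02 -2.0000e-02 -1.2000e-01
 -1.6600e+00 -1.9000e-01 -6.8000e-01  1.8800e+00] fstd [0.54 0.33 0.31]
```

Emit:
carry_out:
  plan:
    - [[0,0,-10,0,0,0,15],[0,0,-20,0,0,0,15],[0,0,-25,0,0,0,15],[0,0,-25,0,0,0,15],[0,0,-25,0,0,0,15],[0,0,-25,0,0,0,15],[0,0,-15,0,0,0,15],[0,0,0,0,0,0,15],[0,0,0,0,0,0,15]]

```text
time_s: 25.43
ee_pos: [0.4917, -0.2778, 0.3253]
eef_rot: [3.141, -0.0, 0.85]
force: [0.5, -0.5, -1.5]
grip_width: 0.0219
grip_force: 45.0
```

Run:
```python
from h import *
o=telemetry.get_obs();print(o['ee_pos'],o['eef_rot'])
t=optics.camera("top");s=optics.camera("side")
for c in(t,s):
    P=[[.502,-.266,.004],[.502,-.266,.038],[.502,-.266,.042]];print(proj(c,P).round(1))
# print brightness around ramekin in the side and top views
g=s["pixels"].sum(2)//3
u,v=proj(s,[.502,-.266,.03])[0].astype(int)
for r in range(v-18,v+14):print(r,' '.join('%3d'%x for x in g[r,u-19:u+20]))
print(u-19)
```

```text
[ 0.49167581 -0.27783852  0.32529379] [ 3.14067994e+00 -1.17343768e-04  8.49812440e-01]
[[367.7 237.3]
 [371.4 236.7]
 [371.9 236.6]]
[[324.3 170.5]
 [326.1 161.5]
 [326.3 160.4]]
145 103 104 105 104 104 101  99 100 100 100  99  98  99  99  99 100  97  96  95  93  92  93  93  88  92  96  97  98  98  98  98  97  96  94  90  89  87  90  93
146 106 104 104 103 102 101 100 101 100 102 100  98  99 100  98  98  96  93  94  94  92  93  91  90  96  96  96  96  99  99  99  97  93  91  89  88  90  93  95
147 106 103 102 103 101 100 101 102 102  98  99 100 102 101  98  95  96  93  94  93  94  91  89  93  98  97  95  97  98  98  97  96  93  91  89  87  92  93  94
148 105 100  98  97  97  97 101 103 101 100  99 100 102  98  97  93  93  96  94  92  92  90  93  94  98  97  96  96  98  99  99  95  91  90  88  90  93  94  95
149 100  97  97  95  93  94  99 101 100 101  99 101 100  99  95  93  95  93  93  91  92  89  93  98  97  95  95  96  97  99  96  92  89  89  89  91  93  92  94
150 100  97  95  95  93  93  97 100 101 100 101 102 101 103 103 106 106 109 108 106 105 101 103  99  98  97  96  95  97 
[... 3503 characters left out ...]
 117 112 103  96  95  91  86  67  56  54  53  54  61  90
173  97  96  96  98  98  95  89  88  91  91  94  94  93  95  94  96  96  98  98 100 100 100 102 101  99  99  97  96  93  91  87  76  61  56  57  54  52  56  73
174  97  96  97 100  99  97  88  90  90  93  94  93  94  94  93  94  95  97  96  97  98  97  96  96  96  96  94  93  91  89  82  68  59  54  52  53  55  62  86
175  95  95  97  99 100  98  95  93  92  91  93  94  95  95  95  95  95  97  98  97  98  97  96  97  98  95  95  92  92  85  75  60  55  54  53  52  55  62  91
176  95  96  99 100  98  98  96  97  96  93  93  93  95  94  94  95  96  96  97  96  97  97  95  97  96  94  93  92  87  78  63  55  53  54  50  52  58  66  92
306
```

The numbers show the core's arch upright in the ramekin, with the hub and bar where they were predicted. Now I'll return the picker.

Emit:
carry_out:
  plan:
    - [[12,-9.2,0,0,0,0,15],[27,-20.1,0,0,0,0,15],[27,-20.1,0,0,0,0,15],[27,-20.1,0,0,0,0,15],[27,-20.1,0,0,0,0,15],[27,-20.1,0,0,0,0,15],[27,-20.1,0,0,0,0,15],[27,-20.1,0,0,0,0,15],[27,-20.1,0,0,0,0,15],[27,-20.1,0,0,0,0,15],[27,-20.1,0,0,0,0,15],[27,-20.1,0,0,0,0,15],[27,-20.1,0,0,0,0,15],[27,-20.1,0,0,0,0,15],[27,-20.1,0,0,0,0,15],[27,-20.1,0,0,0,0,15],[27,-20.1,0,0,0,0,15],[12,-9.2,0,0,0,0,15],[0,0,0,0,0,0.104,15],[0,0,0,0,0,0,15]]

```text
time_s: 27.2
ee_pos: [0.5363, 0.2906, 0.3236]
eef_rot: [-3.141, 0.002, 0.743]
force: [0.2, -0.3, -0.9]
grip_width: 0.0215
grip_force: 45.0
```

```bash
python3 f.py
```

```text
27.5 [ 5.3698e+02  2.8903e+02  3.2469e+02  7.4767e+02 -1.1000e-01  3.3000e-01
 -1.3200e+00  2.3900e+00 -2.7700e+00 -3.9000e-01] fstd [0.54 0.57 0.65]
```

Emit:
carry_out:
  plan:
    - [[0.5,0,10,0,0,0,15],[0,0,12,0,0,0,15],[0,0,12,0,0,0,15],[0,0,12,0,0,0,15],[0,0,10,0,0,0,15],[0,0,6,0,0,0,15],[0,0,0,0,0,0,15],[0,0,0,0,0,0,15]]

```text
time_s: 28.17
ee_pos: [0.5377, 0.2894, 0.2631]
eef_rot: [-3.142, -0.0, 0.746]
force: [-0.1, 0.2, -1.3]
grip_width: 0.0215
grip_force: 45.0
```

Emit:
carry_out:
  plan:
    - [[0,0,10,0,0,0,15],[0,0,14,0,0,0,15],[0,0,14,0,0,0,15],[0,0,14,0,0,0,15],[0,0,14,0,0,0,15],[0,0,14,0,0,0,15],[0,0,10,0,0,0,15],[0,0,6,0,0,0,15],[0,0,4,0,0,0,15],[0,0,2,0,0,0,15],[0,0,0,0,0,0,15],[0,0,0,0,0,0,15]]

```text
time_s: 29.17
ee_pos: [0.5379, 0.2896, 0.1616]
eef_rot: [3.141, -0.001, 0.746]
force: [0.0, -0.9, -1.1]
grip_width: 0.0219
grip_force: 45.0
```

```bash
python3 f.py
```

```text
29.4667 [ 5.3782e+02  2.8956e+02  1.6153e+02  7.4577e+02 -3.0000e-02  6.0000e-02
 -1.4800e+00 -3.2400e+00 -1.8900e+00  1.0200e+00] fstd [0.53 0.55 0.19]
```

Emit:
carry_out:
  plan:
    - [[0,0,1.5,0,0,0,15],[0,0,1.5,0,0,0,15],[0,0,1.5,0,0,0,15],[0,0,0.5,0,0,0,15],[0,0,0,0,0,0,15],[0,0,0,0,0,0,15]]

```text
time_s: 29.97
ee_pos: [0.5377, 0.2895, 0.1564]
eef_rot: [3.141, -0.0, 0.746]
force: [-1.8, -0.6, 3.6]
grip_width: 0.0216
grip_force: 45.0
```

```bash
python3 f.py
```

```text
30.2667 [ 5.3772e+02  2.8953e+02  1.5636e+02  7.4582e+02 -1.7200e+00 -4.1000e-01
  5.0500e+00 -1.8300e+01  3.9320e+01  2.5000e-01] fstd [0.57 0.27 0.73]
```

Collar on the plate. Ease off, release and back away upwards.

Emit:
carry_out:
  plan:
    - [[0,0,-0.5,0,0,0,15],[0,0,0,0,0,0,15],[0,0,0,0,0,0,30],[0,0,0,0,0,0,45],[0,0,0,0,0,0,60],[0,0,0,0,0,0,60],[0,0,0,0,0,0,60],[0,0,-10,0,0,0,60],[0,0,-20,0,0,0,60],[0,0,-30,0,0,0,60],[0,0,-30,0,0,0,60],[0,0,-30,0,0,0,60],[0,0,-20,0,0,0,60],[0,0,0,0,0,0,60],[0,0,0,0,0,0,60]]

```text
time_s: 31.52
ee_pos: [0.5378, 0.2896, 0.2979]
eef_rot: [3.141, -0.002, 0.746]
force: [0.7, -0.3, -1.2]
grip_width: 0.06
grip_force: 0.0
```

```bash
python3 f.py
python3 - <<'E'
from h import *
w=optics.camera("wrist");s=optics.camera("side")
for n,c in(("w",w),("s",s)):
    u=proj(c,[.5377,.2895,.2])[0].astype(int);u0,v0=u[0]-35,max(u[1]-35,0)
    h=cv2.cvtColor(c["pixels"],cv2.COLOR_RGB2HSV)[v0:v0+70,u0:u0+70]
    m=((h[...,0]>12)&(h[...,0]<30)&(h[...,1]>90)&(h[...,2]>140)).astype(np.uint8)
    k=cv2.findContours(m,0,1)[0]
    if not k: print(n,u,"none");continue
    r=cv2.minAreaRect(max(k,key=cv2.contourArea));q=np.array(r[0])+[u0,v0];print(n,u,q,r[1:],onz(c,q,.2))
E
```

```text
31.8167 [ 5.3742e+02  2.8937e+02  2.9567e+02  7.4577e+02 -0.0000e+00 -2.4000e-01
  6.0000e-02 -2.6200e+00 -9.4000e-01  3.0600e+00] fstd [0.29 0.6  0.29]
w [256 194] [240.09670067 216.79618835] ((49.679298400878906, 21.62908172607422), 22.52056312561035) [0.50682453 0.28496742 0.2       ]
s [218 285] [217.5 282.5] ((65.0, 69.0), 90.0) [0.54094714 0.28577105 0.2       ]
```

Run:
```python
from h import *
w=optics.camera("wrist");p=w["pixels"];h=cv2.cvtColor(p,cv2.COLOR_RGB2HSV)
print(proj(w,[[.5377,.2895,z] for z in(.2,.17,.14)]+[[.5377+.734*a-.679*b,.2895+.679*a+.734*b,.2] for a,b in((.011,.011),(.011,-.011),(-.011,-.011),(-.011,.011))]).round())
sub=p[150:226:3,215:300:3].astype(int)
for i,r in enumerate(sub): print(150+3*i,' '.join('%3d/%2d'%(x.sum()//3,hh[0]) for x,hh in zip(r,h[150+3*i,215:300:3])))
```

```text
[[256. 194.]
 [256. 188.]
 [256. 182.]
 [246. 184.]
 [266. 184.]
 [266. 204.]
 [246. 204.]]
150 115/13 119/13 122/13 121/13 118/13  75/11  71/11  69/12  74/12  74/12  53/11  60/12  73/12  71/11  69/12  71/11  71/11  70/11  70/11  69/11  68/12  68/12  58/11  68/12  79/12  77/12  73/12  77/13 124/13
153 117/13 116/13 118/13 123/13 124/13  74/12  69/11  70/12  73/11  72/12  67/11  71/12  72/11  55/11  66/12  73/12  70/11  70/12  71/11  71/12  69/11  70/11  70/11  68/11  51/11  79/13  77/12  71/13 118/13
156 121/13 117/13 115/13 116/13  96/12  74/11  69/12  74/11  71/11  71/12  68/11  72/12  69/12  68/11  68/12  69/12  60/11  71/12  70/11  69/11  70/11  72/11  71/11  69/12  74/12  77/12  75/12  77/12 116/13
159 112/13 121/13 117/13 117/13  70/11  72/12  70/11  74/11  72/11  67/11  70/11  70/11  52/11  70/12  69/12  68/12  65/12  69/12  54/12  57/11  72/12  69/11  70/11  37/11  62/12 127/13 126/13 124/13 125/13
162 108/13 108/13 121/13 115/13  74/12  68/11  71/11  73/11  73/11  66/12  72/11  71/11  70/12  68/11  68/11  68/12  69/12  68/12  67/11  66/11  53/11  59/11  54/11  37/12  37/11 1
[... 3673 characters left out ...]
13  79/12 108/13  93/13 113/13 116/13 114/13 113/13 116/13 118/13 119/13 104/13
219 111/13 116/13 116/13 116/13 117/13  70/12  76/12 117/13 116/13 114/13 114/13 105/12 109/13 115/13 113/13 109/13 107/13  66/12  73/12  80/12 111/13 112/13 115/13 116/13 114/13 114/13 114/13 120/13  33/ 8
222  72/12  79/12  68/12  71/12  71/12  73/12  67/11 123/13 116/13 117/13 112/13 116/13 104/13 112/13 116/13 112/13 111/13  65/12  67/12  72/13  67/12 111/13 113/13 116/13  70/12  68/12 114/13 112/13  29/11
225  71/12  71/12  71/12  73/12  71/13  70/12  72/12  98/13 107/13 102/13 104/13  98/12 107/13  98/12 106/12 110/13  97/13  69/13  66/12  67/12  73/12 106/13  73/12  75/12  72/12  72/12  91/13 114/13  28/10
```

The handle top (rows 186–203, columns 247–265) and the collar sit exactly where predicted, so the picker hangs upright. Handing in.

```bash
python3 -c "
from h import *
print(ctrl.hand_in())"
```

```text
the job is handed in; nothing more can be done
None
```

The job is handed in at about 32 s with no verdict returned: by my own measurements the core stands upright and unhooked in the ramekin, the picker hangs back in its stand, and I never moved the arm against the bystanders.

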